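Load a specimen carrier from its lidded box into the microscope slide

ROBOT

A 6-joint arm with a two-finger parallel gripper is mounted at the origin on the work surface. World frame = base frame: x ahead of the robot, y to its left, z up, the work surface at z = 0. Lengths are in m, angles in rad, forces in N, time in s.
With the tool pointing down it reaches from about 0.3 to 0.85 m from the base axis. Payload 5.4 kg.
Tool frame: the origin (TCP) lies at the very end of the fingers, on their centre line; the grasp point (between the pads) lies 19 mm behind it; z points along the fingers, y is the direction in which the jaws open and shut (so a half turn about z gives the same grasp; the last joint's range is limited). The gripper opens to 85 mm and grips with 20 to 120 N. Pads are 22 mm wide; open, the fingers measure 114 mm over their backs; the gripper's body (76 mm by 85 mm) begins 54 mm behind the grasp point. The pads swing forward as they close: fully open they stand 13 mm farther back than shut.
Start: joints at [-1.33, 0.158, 1.597, -0, 1.386, -0.21], TCP at [0.25, -0.518, 0.231] pointing down, gripper open.
Joint ranges: [-2.91, 2.91], [-0.94, 2.29], [0.18, 2.7], [-1.29, 4.43], [0.17, 2.64], [-3, 3]. Speed limits (rad/s): [2.57, 2.57, 3.14, 3.14, 3.14, 3.14].

INTERFACE

Orientations are given as a 3x3 rotation matrix whose columns are the frame's x, y, z axes.
In Python, from station import r, fingers, solve_ik, sensors, get_image, calibration, sign_off, find_in, trace, mark_of gives the robot as it stands. Calls block until the motion is done:
- r.move_pose(position, orientation): joint-space move of the TCP to a pose.
- r.line_to(position, attitude=None, v=0.15, force_limit=None): straight line of the TCP; attitude=None keeps the orientation; v is the mean speed in m/s. With force_limit (N) it stops when the force on the tool has changed by that much, and returns True; else False.
- r.move_j(angles): joint-space move.
- fingers.grip(opening): finger opening in m; the grip force is fixed at half the most; returns when the fingers have stopped.
- r.wait(seconds).
- solve_ik(position, orientation): joint angles nearest the present ones, or None.
- sensors.get_state(): the state.
- get_image(name): name is "side" or "top" or "wrist"; returns the picture (480x640x3 uint8, red, green, blue); there is no depth.
- calibration(name): a dict with "fovy" (degrees; the focal length in pixels is half the picture's height over the tangent of half this angle, whatever the lens; pixels are square), "cx", "cy" (the principal point, pixels), "position" and "rotation" of the camera in the world. Camera axes: x right, y down, z forward; pixel columns grow to the right and rows downward; lengths in m; the calibration is good to about 2 mm. A picture is of the moment at which its call begins: read the wrist's pose just before it. calibration takes no time and is no camera call; for the wrist camera it gives the pose at the moment of the call.
A pose or a line that the arm cannot do raises r.Unreachable and nothing moves.
- sign_off(): hands the job in, once; it reports no verdict.
Trained networks look in the newest picture that a camera, given by its name, has taken for a name from the list of things; names that differ only in an ending like _2 or _b are one class to them, and where a whole thing is asked for, a point or a joint stands for the part that bears it (a point fixed in the world has none). Each returns a list of dicts, best first, with "confidence" (0 to 1); they miss things now and then, are a little off and sometimes report something else, mostly with a low value. They report only what shows in the picture. A call takes as long as a camera call. They do not tell look-alikes from the thing itself.
- find_in(target, camera): "bbox" ([left, top, right, bottom] as shares, 0 to 1, of the picture: columns of its width, rows of its height, round what is visible of it).
- trace(target, camera): "region" (480x640 bool, what is visible of it) and "bbox" ([left, top, right, bottom] as shares, 0 to 1, of the picture: columns of its width, rows of its height, round what is visible of it).
- mark_of(target, camera): "location" ([row, column] as shares, 0 to 1, of the picture: columns of its width, rows of its height: a listed point, or the origin of a listed thing).
The state is a dict: "time_s": time; "qpos": joint angles; "qd": joint speeds; "effort": joint torques, N m; "eef_pos": TCP position; "tool_rot": TCP orientation; "contact_force": force on the tool from outside, world axes, zero at the start; "torque": the same for the moment, N m; "gripper_width": finger opening in m.
Only numpy, scipy, OpenCV 4.12 (cv2) and the standard library are available. Lean on these libraries where they do the work, as an engineer would, in place of code of your own. Each camera call takes 0.05 s, during which the arm holds its last target. There are 200 camera calls.

TASK

Lift the lid off the steel specimen box by its knob and lay it aside flat on the clear bench, knob up, setting it down without dropping it. Take the black specimen carrier out of the box and load it nose first into the microscope's slide-in stage, pushing it fully home until the sprung roller catch snaps into its notch, then let go. Leave the jar, the dish and the tweezers where they are.

Things in the scene. Friction and masses are not known exactly. Their poses are not given: they have to be found in the camera images.
- box: open stainless steel instrument box on the white bench (top at z = 0), 193 x 111 x 48 mm high, walls 2.5 mm, loose on the bench, 0.9 kg. Origin: centre of its underside; x along its length, z up. A white insert nests the carrier lengthwise on a 30 mm wide rib: carrier origin over the box's origin, nose to the box's +x, underside 14 mm above the bench
- box_nest (a point): middle of the nest, 24 mm above the bench (mid height of the nested carrier). Four insert blocks, tops 30 mm above the bench, flank the carrier's ends with 1.5 mm play. Between them, within 45 mm of this point along the box, are thumb cut-outs: 33 mm free on each side of the carrier, down to 3 mm above the bench. Grip it there, across its width; fingers, backs included, must fit 106 mm between the box walls
- lid: loose stainless lid, 199 x 117 mm plate, 42 mm high with its knob, about 0.28 kg. Origin: centre of the underside of its 6 mm locating lip (42 mm above the bench on the box, 0 mm lying on the bench); x along its length, z up. The lip (182 x 100 mm) sits in the box with 3 mm play: lift at least 10 mm straight up. The plate's upper face is 12 mm above the origin
- lid_knob (a point): middle of the lid's black round knob, 33 mm above the lid's origin; knob 32 mm in diameter from 24 to 42 mm above the lid's origin, on a neck 16 mm in diameter
- carrier: black specimen carrier, a bar 180 x 40 x 20 mm high, amber plaque in a bright window near its nose, orange ribs across its tail, about 0.22 kg. Origin: centre of its underside; +x to its nose, z up. The nose tapers over 14 mm to 28 mm wide. Its -y flank has the catch's notch, 14 mm long, centred 55 mm behind the nose; otherwise it can be gripped anywhere across its 40 mm width
- carrier_nose (a point): point at the nose end of the carrier, on its underside, 90 mm from its origin
- carrier_tail (a point): where to grip the carrier for loading: on its centre line 15 mm from the tail end (75 mm behind its origin), 10 mm above its underside
- microscope: fixed video microscope, white base 240 x 200 x 18 mm. Origin: centre of the base's underside; +x is the direction in which the carrier is pushed in, z up. Its stage is an open channel along x on the middle line, floor 26 mm above the bench, from x = -120 mm (mouth, edge of the base) to an end stop at x = 0. Pushed home, the carrier's last 60 mm stick out of the mouth, free to grip
- slide_mouth (a point): middle of the channel's mouth, on its floor, at the edge of the base; axes as the microscope's. Side rails 14 mm high, 43 mm apart, flared to about 54 mm at the mouth, open above for the first 70 mm: the nose can be laid in from above there
- slide_strips (a point): middle of the channel, on its floor, 71 mm beyond the mouth: from here to the end stop two steel strips overhang the carrier's edges with 3 mm clearance above it, so it must slide in flat on the floor; pressing its overhanging tail down tips the nose up and jams it
- optics (a point): centre of the underside of the microscope's black light collar, 60 mm in diameter, 138 mm above the bench, 78 mm beyond the mouth over the channel; barrel and camera above it up to 320 mm. No gripper fits beneath, so a carrier held by its middle cannot be pushed home
- slide_stop (a point): middle of the channel's end stop, on its floor, 120 mm beyond the mouth; the carrier's nose point lies here when it is fully home
- catch (a joint): sprung detent arm (brass, red roller) on the channel's -y side, angle in rad: 0 at rest, the roller 4 mm inside the channel 55 mm short of the end stop. A passing carrier pushes it out to 0.045 to 0.08 (pushing takes 4 to 10 N); it returns to 0 as the roller snaps into the carrier's notch at home
- jar: bystander: amber jar with a blue cap, 68 mm in diameter, 85 mm high; origin at the centre of its underside
- dish: bystander: clear petri dish with yellow pellets, 92 mm in diameter, 18 mm high; origin at the centre of its underside
- tweezers: bystander: steel tweezers 133 mm long, 6 mm high, lying along its x; origin at the middle of the underside
Mind the look-alikes: they are no part of the job. What is shaped like the lid but orange is not meant.

How it is judged:
On the way, in this order (a step that is already met when the one before it is completed fails the run):
1. the lid lies flat on the bench, knob up, let go (height (world z) of lid between -0.004 and 0.004 m and angle between lid's own z axis and vertical below 0.05 rad and linear speed of lid below 0.02 m/s and contact force between lid and the fingers below 0.05 N), for 0.2 s.
2. the carrier slides in along the stage's channel, pushing the roller catch aside (value of joint catch above 0.03 rad and contact force between carrier and microscope above 0.2 N and distance between carrier_nose and slide_stop below 0.06 m).
At the end, for the whole second after the job is handed in: Lid still and flat on the bench, knob up (within 4 mm, 0.05 rad). Carrier still and flat in the slide, nose within 4 mm of the end stop, in line within 0.04 rad, catch back within 0.03 rad of rest in the notch; all let go (height (world z) of lid between -0.004 and 0.004 m and angle between lid's own z axis and vertical below 0.05 rad and linear speed of lid below 0.02 m/s and distance between carrier_nose and slide_stop below 0.004 m and angle between the x axis of carrier and the x axis of microscope, either way round below 0.04 rad and angle between carrier's own z axis and vertical below 0.04 rad and value of joint catch below 0.03 rad and linear speed of carrier below 0.01 m/s); the robot touches nothing.
It fails at once if the lid is dropped (falls free from more than about 10 mm) (linear speed of lid above 0.45 m/s and contact force between lid and the fingers below 0.05 N).
It fails at once if the jar is shifted by more than 30 mm or tipped (distance of jar from where it was at the start of the episode above 0.03 m or angle between jar's own z axis and vertical above 0.4 rad).
It fails at once if the dish is shifted by more than 30 mm or tipped (distance of dish from where it was at the start of the episode above 0.03 m or angle between dish's own z axis and vertical above 0.4 rad).
It fails at once if the tweezers are shifted by more than 30 mm (distance of tweezers from where it was at the start of the episode above 0.03 m).
It also fails if it takes over 69 s, if anything falls off the work surface, if the arm or the gripper's body presses on something with over 40 N, if the wrist force passes 120 N, or if a joint passes its speed limit or range.

## Working session

There is one attempt and no reset: what is moved stays moved. The work goes in short steps, each a Python script; the robot and the scene stay as the last script left them, time stands still between calls to the robot, and variables do not carry over. Pictures are saved under pics/ and viewed, about 8 in all and at most 12, crops included, and the job is handed in when it is done.

```bash
mkdir -p pics; ls; cat > h.py <<'E'
import numpy as np, cv2
from station import r, fingers, solve_ik, sensors, get_image, calibration, sign_off, find_in, trace, mark_of
def save(name,f,scale=1,crop=None):
    im=get_image(name)
    cv2.imwrite('pics/'+f,im[:,:,::-1]); return im
def ray(cam,row,col,cal=None):
    c=cal or calibration(cam); f=240/np.tan(np.radians(c['fovy'])/2)
    R=np.array(c['rotation']); d=R@np.array([(col-c['cx'])/f,(row-c['cy'])/f,1]); return np.array(c['position']),d
def on_z(cam,row,col,z,cal=None):
    p,d=ray(cam,row,col,cal); return p+d*(z-p[2])/d[2]
def proj(cam,P,cal=None):
    c=cal or calibration(cam); f=240/np.tan(np.radians(c['fovy'])/2)
    q=np.array(c['rotation']).T@(np.array(P)-np.array(c['position'])); return np.array([f*q[1]/q[2]+c['cy'],f*q[0]/q[2]+c['cx']])
def R_down(yaw):  # tool y axis (jaw) at angle yaw in xy, z down
    y=np.array([np.cos(yaw),np.sin(yaw),0]); z=np.array([0,0,-1.]); x=np.cross(y,z); return np.column_stack([x,y,z])
E
python3 - <<'E'
from h import *
s=sensors.get_state(); print(s['time_s'],s['eef_pos'],np.round(s['tool_rot'],3).tolist())
Z=dict(lid=.042,lid_knob=.075,box=0,microscope=0,slide_mouth=.026,slide_strips=.026,slide_stop=.026,optics=.138,jar=0,dish=0,tweezers=0)
ims=[]
for cam in ['top','side']:
    im=save(cam,cam+'0.png'); ims.append(im); c=calibration(cam); print(cam,c['fovy'],np.round(c['position'],3),np.round(c['rotation'],2).tolist())
    for t,z in Z.items():
        for m in mark_of(t,cam)[:3]:
            rr,cc=m['location'][0]*480,m['location'][1]*640
            print(cam,t,round(m['confidence'],2),(int(rr),int(cc)),np.round(on_z(cam,rr,cc,z),3))
E
```

```text
pics
0.0 [ 0.25035315 -0.51695422  0.2302897 ] [[0.9, 0.436, -0.0], [0.436, -0.9, 0.002], [0.0, -0.002, -1.0]]
top 44.580587092869 [ 0.246 -0.037  1.695] [[-0.0, -0.99, 0.15], [-1.0, 0.0, -0.01], [0.01, -0.15, -0.99]]
top lid 0.79 (335, 392) [ 0.196 -0.299  0.042]
top lid 0.71 (189, 463) [ 0.61  -0.516  0.042]
top lid 0.6 (220, 337) [ 0.518 -0.151  0.042]
top lid_knob 0.9 (189, 467) [ 0.603 -0.517  0.075]
top lid_knob 0.71 (219, 337) [ 0.517 -0.147  0.075]
top lid_knob 0.68 (334, 391) [ 0.199 -0.29   0.075]
top box 0.75 (223, 173) [0.518 0.329 0.   ]
top microscope 0.64 (219, 138) [0.529 0.431 0.   ]
top slide_mouth 0.93 (224, 175) [0.51  0.317 0.026]
top slide_mouth 0.7 (218, 141) [0.528 0.413 0.026]
top slide_strips 0.81 (220, 147) [0.523 0.396 0.026]
top slide_stop 0.75 (219, 135) [0.526 0.43  0.026]
top optics 0.92 (213, 141) [0.523 0.385 0.138]
top jar 0.61 (148, 294) [ 0.746 -0.028  0.   ]
top tweezers 0.64 (218, 139) [0.534 0.427 0.   ]
top tweezers 0.53 (152, 200) [0.733 0.253 0.   ]
side 53.036809028578624 [0.194 0.597 0.933] [[-0.92, -0.29, 0.27], [-0.39, 0.7, -0.6], [-0.02
[... 179 characters left out ...]
 (139, 335) [ 0.597 -0.465  0.075]
side lid_knob 0.69 (226, 459) [ 0.194 -0.258  0.075]
side lid_knob 0.55 (219, 322) [ 0.51  -0.156  0.075]
side box 0.77 (243, 318) [ 0.515 -0.14   0.   ]
side microscope 0.56 (459, 192) [0.527 0.435 0.   ]
side slide_mouth 0.77 (397, 229) [0.513 0.313 0.026]
side slide_strips 0.72 (431, 207) [0.517 0.387 0.026]
side slide_strips 0.49 (222, 322) [ 0.523 -0.19   0.026]
side slide_stop 0.58 (459, 185) [0.528 0.444 0.026]
side slide_stop 0.49 (459, 193) [0.515 0.44  0.026]
side optics 0.68 (414, 193) [0.514 0.397 0.138]
side jar 0.85 (249, 219) [ 0.74  -0.024  0.   ]
side dish 0.91 (292, 183) [0.752 0.121 0.   ]
side tweezers 0.57 (340, 154) [0.739 0.255 0.   ]
```

View pics/top0.png

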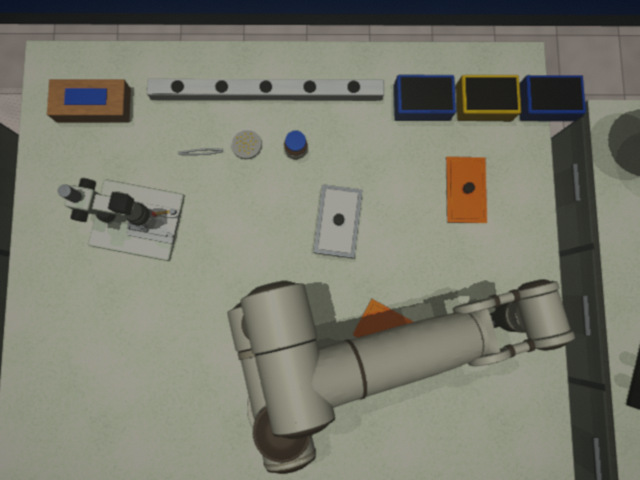

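View pics/side0.png

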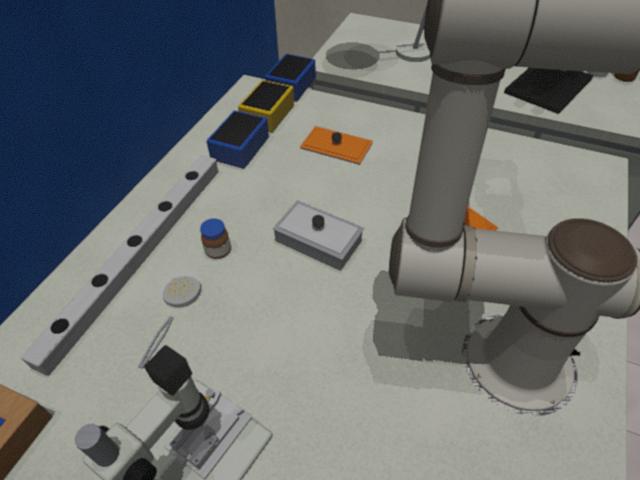

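Candidates for the lid, as top-image (row, col): the steel one on the box (219,338), an orange one (189,467), and an orange one partly under the arm (325,385). I choose the steel one at about (0.517, -0.147). The microscope is at top (220,140), with its mouth near (0.51, 0.315) and pushing roughly along +y. Next I'll go above the lid and take one close look.

```bash
cat >> h.py <<'E'
def go(p,yaw,line=False,v=0.15):
    """pose with jaw axis at yaw (half turn free): pick the one nearest in joints"""
    q0=np.array(sensors.get_state()['qpos']); best=None
    for k in (0,1,-1):
        R=R_down(yaw+np.pi*k); q=solve_ik(p,R)
        if q is not None and abs(q[5])<2.95:
            d=np.abs(np.array(q)-q0).max()
            if best is None or d<best[0]-1e-6: best=(d,R)
    (r.line_to(p,best[1],v=v) if line else r.move_pose(p,best[1])); return best[1]
def rect_axis(mask,cam,z,cal):
    """centre and long-axis angle of a region's outline, mapped onto the plane z"""
    cs,_=cv2.findContours(mask.astype(np.uint8),cv2.RETR_EXTERNAL,cv2.CHAIN_APPROX_NONE)
    c=max(cs,key=cv2.contourArea)[:,0,:]
    P=np.array([on_z(cam,y,x,z,cal)[:2] for x,y in c])*1000
    (ctr,(w,h),a)=cv2.minAreaRect(P.astype(np.float32))
    a=np.radians(a)+(0 if w>h else np.pi/2); a=(a+np.pi/2)%np.pi-np.pi/2
    return np.array(ctr)/1000,(w,h),a
E
python3 - <<'E'
from h import *
go([0.517,-0.147,0.32],np.radians(84))
c=calibration('wrist'); im=save('wrist','w1.png')
print(sensors.get_state()['time_s'],c['fovy'],np.round(c['position'],3),np.round(c['rotation'],2).tolist())
for m in mark_of('lid_knob','wrist')[:2]:
    rr,cc=m['location'][0]*480,m['location'][1]*640; print(m['confidence'],rr,cc,on_z('wrist',rr,cc,.075,c))
for t in trace('lid','wrist')[:2]: print(t['confidence'],t['bbox'],rect_axis(t['region'],'wrist',.054,c))
E
```

```text
2.95 66.15295862073472 [ 0.599 -0.157  0.462] [[-0.1, -0.94, -0.32], [-0.99, 0.1, 0.03], [0.0, 0.32, -0.95]]
0.81 194.976 323.904 [ 0.51672625 -0.15151005  0.075     ]
0.61 393.216 452.8 [ 0.24004228 -0.29091457  0.075     ]
0.9 [0.5789, 0.686, 0.8177, 0.8633] (array([ 0.25745123, -0.25967456]), (110.78612518310547, 106.85977935791016), np.float64(1.0660471390760695))
0.9 [0.9181, 0.0002, 0.9967, 0.3173] (array([ 0.59980963, -0.4676597 ]), (145.14434814453125, 54.234886169433594), np.float64(0.0006759766686337265))
```

View pics/w1.png

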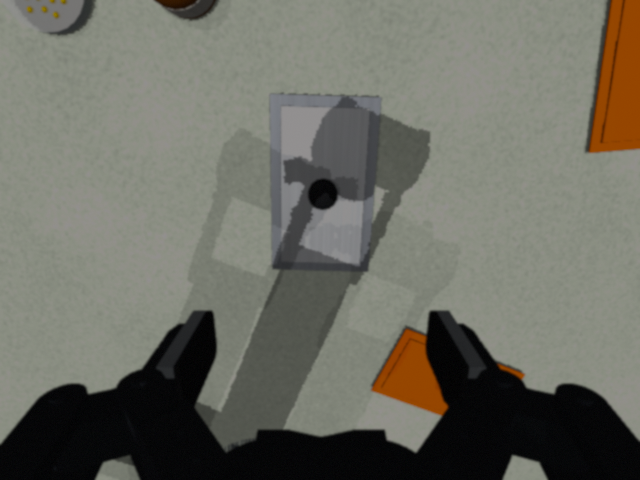

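The steel lid is at (93–270, 271–381) with its black knob at (195,323). Both orange lids are clearly separate, at (75,620) and (375,450). The choice is confirmed, so I'll grasp the knob.

```bash
python3 - <<'E'
from h import *
c=calibration('wrist')
P=[on_z('wrist',a,b,.054,c)[:2] for a,b in ((93,271),(96,381),(270,275),(270,367))]
print(np.round(P,3).tolist(), np.mean(P,0))
f=(P[0]+P[1])/2-(P[2]+P[3])/2; yaw=np.arctan2(f[1],f[0]); print('lid yaw',yaw,np.linalg.norm(f))
k=np.array([.517,-.151])
go([*k,0.13],yaw+np.pi/2)
hit=r.line_to([*k,0.060],v=0.08,force_limit=8); s=sensors.get_state(); print('hit',hit,s['eef_pos'])
w=fingers.grip(0.0); s=sensors.get_state(); print(w,s['gripper_width'],s['contact_force'],s['time_s'])
r.line_to([*k,0.085],v=0.04); s=sensors.get_state(); print(s['gripper_width'],s['contact_force'])
r.line_to([*k,0.15],v=0.12); s=sensors.get_state(); print(s['gripper_width'],s['contact_force'],s['time_s'])
save('side','side1.png')
E
```

```text
[[0.624, -0.108], [0.609, -0.221], [0.427, -0.083], [0.416, -0.193]] [ 0.51905514 -0.1513169 ]
lid yaw -0.1315619848591592 0.1971617834415426
hit False [ 0.51750304 -0.15128937  0.06057878]
False 0.029830679540915343 [-0.99060685  0.98013015  5.59715288] 5.4167
0.02946194455323393 [-0.67628963  0.69104895 -3.6697235 ]
0.030011167198380286 [-0.24500603 -0.24002291 -4.26841914] 6.8833
```

View pics/side1.png

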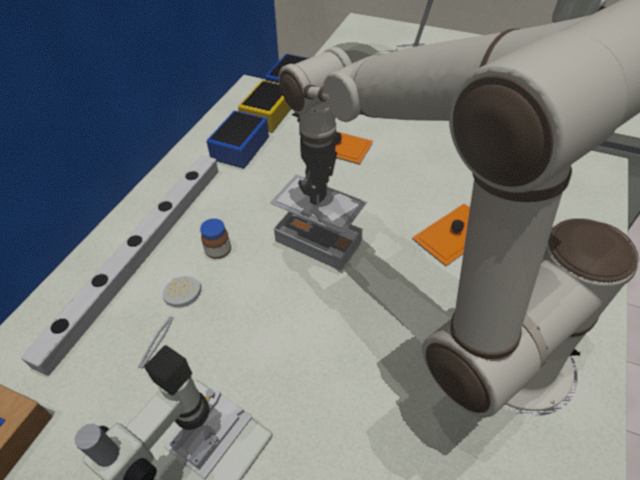

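The lid is in the grip and level, and the box is open below it at side (235,318). Next I'll set it on the clear bench at about (0.47, -0.345).

```bash
python3 - <<'E'
from h import *
p=np.array([.47,-.345])
R=np.array(sensors.get_state()['tool_rot'])
r.line_to([*p,0.13],R_down(np.arctan2(R[1,1],R[0,1])),v=0.2)
r.line_to([*p,0.030],v=0.12)
hit=r.line_to([*p,0.013],v=0.02,force_limit=5); s=sensors.get_state(); print('hit',hit,s['eef_pos'],s['contact_force'])
fingers.grip(0.085); s=sensors.get_state(); print(s['gripper_width'],s['contact_force'])
r.line_to([*p,0.10],v=0.12)
go([.50,-.147,0.30],np.pi/2-.13)
c=calibration('wrist'); im=save('wrist','w2.png'); print(sensors.get_state()['time_s'])
for t,z in (('carrier_nose',.014),('carrier_tail',.024),('box_nest',.024),('carrier',.014),('lid_knob',.033)):
  for m in mark_of(t,'wrist')[:2]:
    rr,cc=m['location'][0]*480,m['location'][1]*640; print(t,round(m['confidence'],2),int(rr),int(cc),np.round(on_z('wrist',rr,cc,z,c),4))
for t in trace('carrier','wrist')[:2]: print(t['confidence'],np.round(t['bbox'],2),rect_axis(t['region'],'wrist',.034,c))
E
```

```text
hit True [ 0.46992974 -0.34496029  0.01858377] [0.16104879 0.76064229 4.03310348]
0.08514561643574295 [-0.65460808 -0.59381218 -0.04367475]
12.2333
carrier_nose 0.69 87 323 [ 0.6068 -0.1648  0.014 ]
carrier_nose 0.62 189 500 [ 0.47   -0.3564  0.014 ]
carrier_tail 0.92 230 322 [ 0.4498 -0.1435  0.024 ]
carrier 0.89 165 322 [ 0.524  -0.1528  0.014 ]
lid_knob 0.97 191 502 [ 0.472  -0.3495  0.033 ]
0.74 [0.47 0.17 0.53 0.52] (array([ 0.52098315, -0.15056982]), (40.711952209472656, 179.27842712402344), np.float64(-0.13550296784377647))
```

View pics/w2.png

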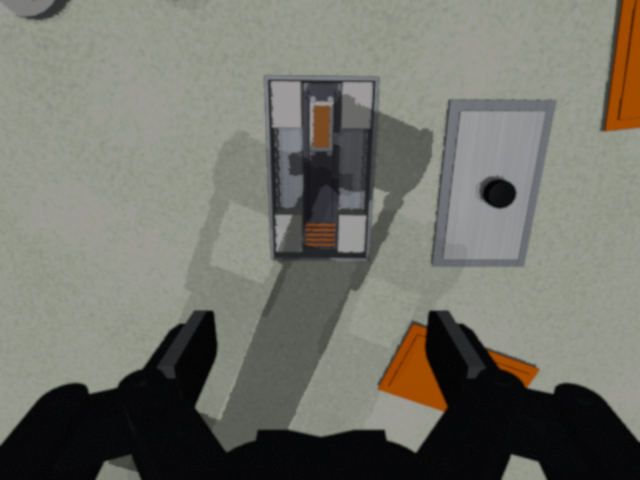

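The lid lies flat beside the box, knob at (191,500). The carrier is in the nest with its nose up the picture (+x), plaque at (127,321) and ribs at (235,321), centre (0.521, -0.151), yaw -0.135. Before picking it up I'll take one close look at the stage with the hand empty.

```bash
python3 - <<'E'
from h import *
R=np.array(sensors.get_state()['tool_rot']); a=np.arctan2(R[1,1],R[0,1]); print('yaw',a)
Rm=R_down(a+1.565)
r.move_pose([.505,.22,.32],Rm)
c=calibration('wrist'); im=save('wrist','w3.png'); print(sensors.get_state()['time_s'],np.round(sensors.get_state()['qpos'],2))
np.savez('c3.npz',**c)
for t,z in (('slide_mouth',.026),('slide_strips',.026),('slide_stop',.026),('optics',.138),('catch',.03),('microscope',0)):
  for m in mark_of(t,'wrist')[:2]:
    rr,cc=m['location'][0]*480,m['location'][1]*640; print(t,round(m['confidence'],2),int(rr),int(cc),np.round(on_z('wrist',rr,cc,z,c),4))
cv2.imwrite('pics/w3c.png',cv2.resize(im[:300,120:520,::-1],(800,600),interpolation=cv2.INTER_CUBIC))
E
```

```text
yaw -1.7016268698905723
13.9583 [ 0.19  0.05  1.54 -0.    1.55  0.33]
slide_mouth 0.57 101 305 [0.5013 0.3158 0.026 ]
slide_strips 0.81 26 311 [0.519  0.3878 0.026 ]
slide_strips 0.24 328 505 [ 0.7275 -0.0076  0.026 ]
slide_stop 0.69 417 362 [ 0.5196 -0.1346  0.026 ]
optics 0.67 102 308 [0.5076 0.3105 0.138 ]
optics 0.39 418 317 [ 0.4684 -0.0171  0.138 ]Traceback (most recent call last):
  File "<stdin>", line 8, in <module>
ValueError: it knows: box, box_nest, carrier, carrier_nose, carrier_tail, dish, jar, lid, lid_knob, microscope, optics, slide_mouth, slide_stop, slide_strips, tweezers
```

```bash
python3 - <<'E'
import cv2
im=cv2.imread('pics/w3.png'); cv2.imwrite('pics/w3c.png',cv2.resize(im[0:225,160:460],(800,600),interpolation=cv2.INTER_CUBIC))
E
```

```text
(no output)
```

View pics/w3c.png

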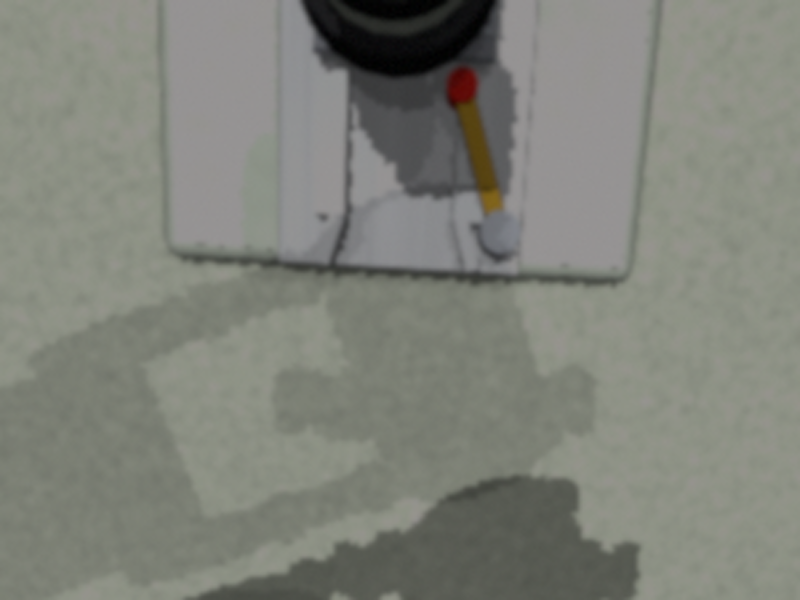

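```bash
python3 - <<'E'
from h import *
c=dict(np.load('c3.npz'))
g=lambda y,x,z: on_z('wrist',y/2.6667,160+x/2.6667,z,c)[:2]
L,Rr=g(250,168,.018),g(274,632,.018); print('base front',L,Rr,np.linalg.norm(L-Rr),'mid',(L+Rr)/2)
d=Rr-L; print('yaw from front',np.arctan2(d[0],-d[1]) )
for y,a,b in ((2,160,661),):
  l,q=g(y,a,.018),g(y,b,.018); print('sides',l,q,np.linalg.norm(l-q)); 
  for u,v in ((l-L),(q-Rr)): print('yaw side',np.arctan2(v,u))
for y,a,b,z in ((266,332,464,.04),(150,348,457,.04),(190,349,455,.04),(120,348,457,.04)):
  l,q=g(y,a,z),g(y,b,z); print('rail',y,np.round((l+q)/2,4),np.linalg.norm(l-q))
E
```

```text
base front [0.41049907 0.33681095] [0.60343094 0.30046072] 0.19632637660559732 mid [0.50696501 0.31863583]
yaw from front 1.3845697660401877
sides [0.42746941 0.42585332] [0.62183458 0.39882422] 0.19623554957091308
yaw side 1.3824676537860647
yaw side 1.3858365232807304
rail 266 [0.5061 0.3164] 0.05311217327901364
rail 150 [0.5141 0.3579] 0.0423545572361135
rail 190 [0.5118 0.3439] 0.0416813514897667
rail 120 [0.5156 0.3683] 0.04198254175863491
```

The stage measures consistently: channel yaw 1.385, mouth about (0.5066, 0.318), with the rail midpoints on the same line to within 1 mm. Now I'll pick the carrier up.

```bash
cat >> h.py <<'E'
M=np.array([.5066,.3180]); U=np.array([np.cos(1.385),np.sin(1.385)]); CY=-.135; GB=.030  # mouth, push direction, carrier yaw in box, grip behind carrier origin
E
python3 - <<'E'
from h import *
fingers.grip(0.066)
C=np.array([.521,-.1508]); g=C-GB*np.array([np.cos(CY),np.sin(CY)])
R=R_down(-np.pi/2+CY)
r.move_pose([*g,0.14],R); s=sensors.get_state(); print(s['gripper_width'],s['time_s'],np.round(s['qpos'],2))
hit=r.line_to([*g,0.007],v=0.1,force_limit=8); s=sensors.get_state(); print('hit',hit,s['eef_pos'],s['contact_force'])
if not hit:
    fingers.grip(0.0); s=sensors.get_state(); print(s['gripper_width'],s['contact_force'])
    r.line_to([*g,0.025],v=0.05); s=sensors.get_state(); print(s['gripper_width'],s['contact_force'],s['torque'])
    r.line_to([*g,0.14],v=0.15); s=sensors.get_state(); print(s['gripper_width'],s['contact_force'],s['time_s'])
    n=M+.022*U; p=n-(.09+GB)*U
    r.move_pose([*p,0.09],R_down(-np.pi/2+1.385))
    save('side','side2.png'); print(sensors.get_state()['time_s'])
    for t,z in (('carrier_nose',.097),('carrier_tail',.107)):
      for m in mark_of(t,'side')[:1]:
        rr,cc=m['location'][0]*480,m['location'][1]*640; print(t,m['confidence'],on_z('side',rr,cc,z), 'exp', n if 'nose' in t else p-.045*U)
E
python3 - <<'E'
import cv2
im=cv2.imread('pics/side2.png'); cv2.imwrite('pics/s2c.png',cv2.resize(im[240:480,60:380],(800,600),interpolation=cv2.INTER_CUBIC))
E
```

```text
0.06603367993114027 16.0083 [-0.53  0.09  1.86  0.    1.19  1.18]
hit False [ 0.49185609 -0.14708137  0.00767083] [-0.30031881 -0.87788227  0.78820529]
0.03873643329670982 [-0.2553622   1.42197352  5.6635495 ]
0.03891097472298491 [ 0.89892405 -0.7968874  -2.21562957] [ 0.02822463  0.05186109 -0.05747637]
0.039128415867107455 [-0.48729766 -0.43900238 -1.84823205] 19.2667
20.7083
carrier_nose 0.75 [0.50779146 0.33950978 0.097     ] exp [0.51066404 0.33962137]
carrier_tail 0.88 [0.4846512 0.1835695 0.107    ] exp [0.48018372 0.17746111]
```

View pics/s2c.png

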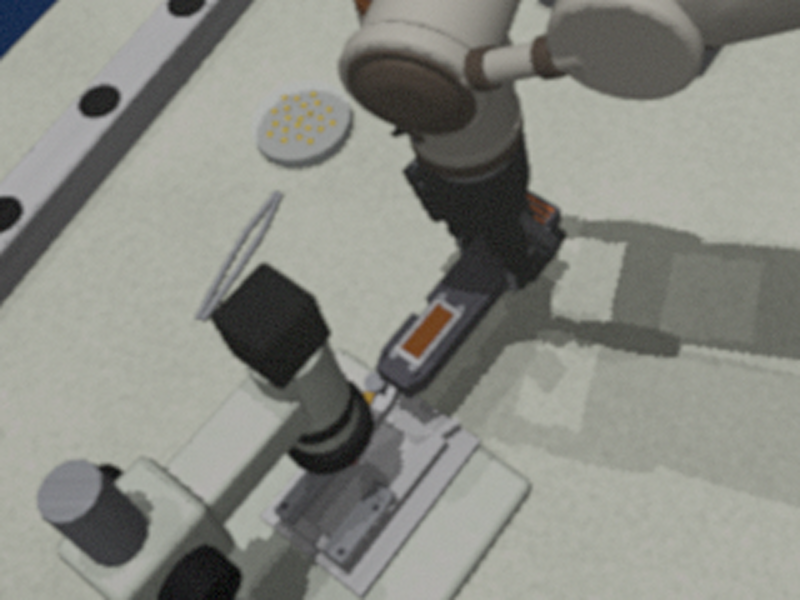

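The carrier is held level, nose pointing at the channel at crop (378,405), in line with the mouth. Next I'll lower it into the flare and slide it in.

```bash
python3 - <<'E'
from h import *
P=lambda nose: M+(nose-.09-GB)*U
r.line_to([*P(.022),.026],v=.1)
hit=r.line_to([*P(.022),.0185],v=.015,force_limit=2.5); s=sensors.get_state(); z=s['eef_pos'][2]; print('down',hit,z,s['contact_force'],s['torque'])
if z>.0175 and z<.0235:
    z=z if hit else .0197
    for n in (.05,.075,.103):
        hit=r.line_to([*P(n),z],v=.05,force_limit=22); s=sensors.get_state(); e=np.array(s['eef_pos'])
        F=np.array(s['contact_force']); print(n,hit,'nose',(e[:2]-M)@U+.12,'z',e[2],'F along',F[:2]@U,'lat',F[:2]@[-U[1],U[0]],'z',F[2],s['gripper_width'],s['time_s'])
        if hit: break
save('side','side3.png')
im=cv2.imread('pics/side3.png'); cv2.imwrite('pics/s3c.png',cv2.resize(im[240:480,60:380],(800,600),interpolation=cv2.INTER_CUBIC))
E
```

```text
down True 0.018764759432871737 [ 0.49343031 -0.38186792  3.39164391] [ 0.38267834 -0.09479191 -0.03042086]
0.05 False nose 0.05072177963023279 z 0.019097278452186034 F along 2.0625979435099078 lat -0.7326960863847707 z 3.6474650539295586 0.03898171489714118 22.8167
0.075 False nose 0.07407585150965416 z 0.01935087274387072 F along -5.401723325453299 lat 2.6959223204003395 z 10.265134499909996 0.039277467655528704 23.4667
0.103 False nose 0.10187720067898862 z 0.01968191942340797 F along -6.456207001170222 lat 3.7975116976091696 z 13.503656470504644 0.03873146846108514 24.175
```

View pics/s3c.png

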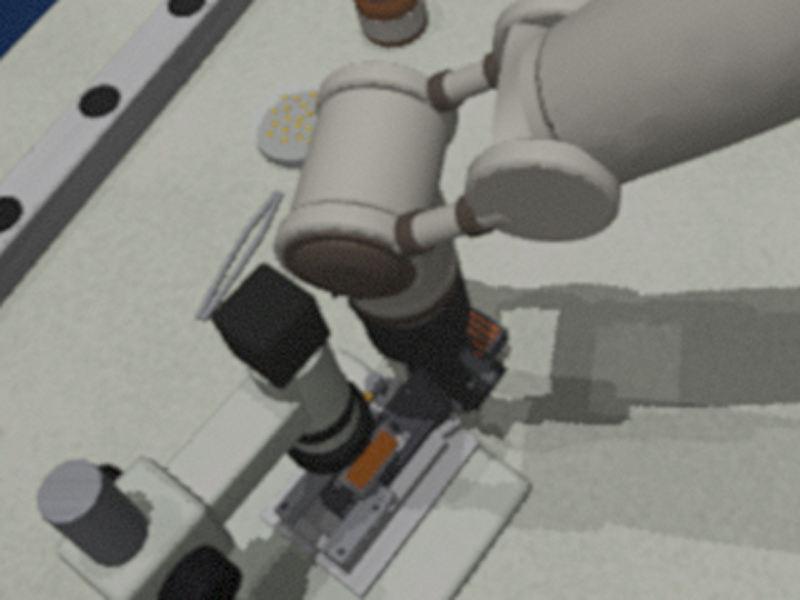

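The carrier is in the channel with its nose under the strips and the plaque at the collar, crop (370,460). I'll release it, regrip at the tail and push home.

```bash
python3 - <<'E'
from h import *
def rep(t):
    s=sensors.get_state(); e=np.array(s['eef_pos']); F=np.array(s['contact_force'])
    print(t,'u',round((e[:2]-M)@U,4),'z',round(e[2],4),'F',np.round([F[:2]@U,F[:2]@[-U[1],U[0]],F[2]],1),'w',round(s['gripper_width'],4),s['time_s']); return e
T=lambda u: M+u*U
fingers.grip(.066); rep('open')
r.line_to([*T(.1019-.165),.021],v=.08); rep('back')
fingers.grip(0.); e=rep('gripped')
z=e[2]
for n in (.112,.118,.124):
    hit=r.line_to([*T(n-.165),z],v=.03,force_limit=20); rep((n,hit))
    if hit: break
save('side','side4.png')
im=cv2.imread('pics/side4.png'); cv2.imwrite('pics/s4c.png',cv2.resize(im[240:480,60:380],(800,600),interpolation=cv2.INTER_CUBIC))
E
```

```text
open u -0.0173 z 0.0181 F [-0.1  0.7 -0.2] w 0.0661 24.6
back u -0.0631 z 0.0212 F [ 0.2  0.1 -0.8] w 0.0663 25.325
gripped u -0.0628 z 0.0211 F [-0.1  0.7  2. ] w 0.0389 25.675
(0.112, False) u -0.0532 z 0.0212 F [-3.2  2.5  4.7] w 0.0386 26.1583
(0.118, False) u -0.0466 z 0.0212 F [0.4 0.2 3. ] w 0.0391 26.5083
(0.124, True) u -0.0454 z 0.0213 F [-3.2  1.3  5.5] w 0.0384 26.725
```

View pics/s4c.png

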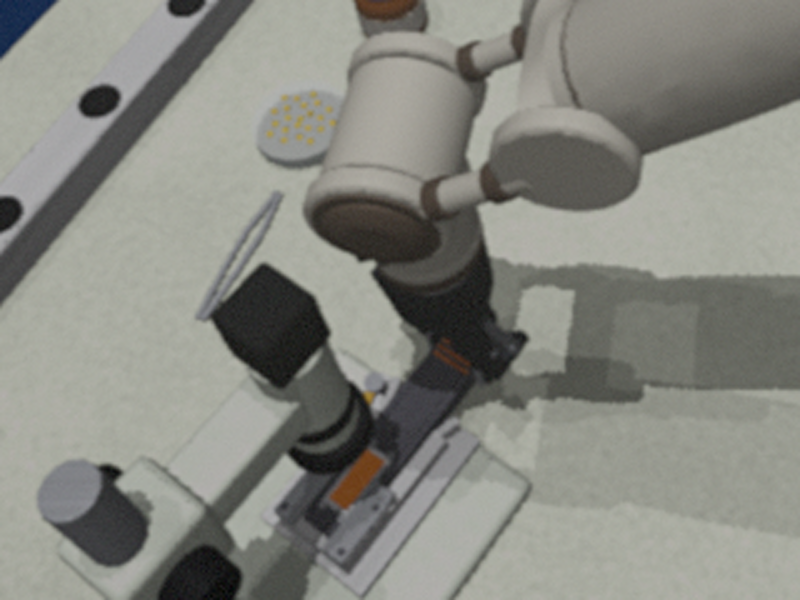

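The push force dropped as the roller passed (−3.2 N to +0.4 N), then reached a hard stop at an estimated nose position of 0.1196 m, so it should be home. I'll release, retreat and check from above.

```bash
python3 - <<'E'
from h import *
fingers.grip(.07)
e=np.array(sensors.get_state()['eef_pos']); r.line_to([e[0],e[1],.13],v=.12)
r.move_pose([.505,.20,.30],R_down(-np.pi/2+1.385)); r.wait(.3)
c=calibration('wrist'); im=save('wrist','w5.png')
for t,z in (('carrier_tail',.036),('carrier_nose',.026)):
  for m in mark_of(t,'wrist')[:1]:
    rr,cc=m['location'][0]*480,m['location'][1]*640; p=on_z('wrist',rr,cc,z,c)[:2]-M; print(t,m['confidence'],int(rr),int(cc),'u',p@U,'lat',p@[-U[1],U[0]])
tr=trace('carrier','wrist')
if tr:
    print(tr[0]['confidence'],rect_axis(tr[0]['region'],'wrist',.046,c))
    cs,_=cv2.findContours(tr[0]['region'].astype(np.uint8),0,1); Q=np.vstack(cs)[:,0]
    print('rear u',min((on_z('wrist',y,x,.046,c)[:2]-M)@U for x,y in Q))
g=save('top','top5.png')
for m in mark_of('lid','top')[:4]:
    rr,cc=m['location'][0]*480,m['location'][1]*640; print('lid',m['confidence'],on_z('top',rr,cc,0))
print(sensors.get_state()['time_s'],sensors.get_state()['contact_force'])
cv2.imwrite('pics/w5c.png',cv2.resize(im[0:225,160:460,::-1],(800,600),interpolation=cv2.INTER_CUBIC))
E
```

```text
carrier_tail 0.68 123 307 u -0.04344546428133827 lat -0.004834348276252331
carrier_nose 0.3 105 515 u -0.025315834964597064 lat -0.22405819629605236
0.89 (array([0.50638611, 0.32034192]), (127.85962677001953, 39.743934631347656), np.float64(1.395188816095617))
rear u -0.0617809785351972
lid 0.84 [ 0.1930667  -0.29905907  0.        ]
lid 0.67 [ 0.60946468 -0.52530993  0.        ]
lid 0.58 [ 0.46878231 -0.34798762  0.        ]
29.6083 [-0.11209985  0.04222477  0.15867895]
```

View pics/w5c.png

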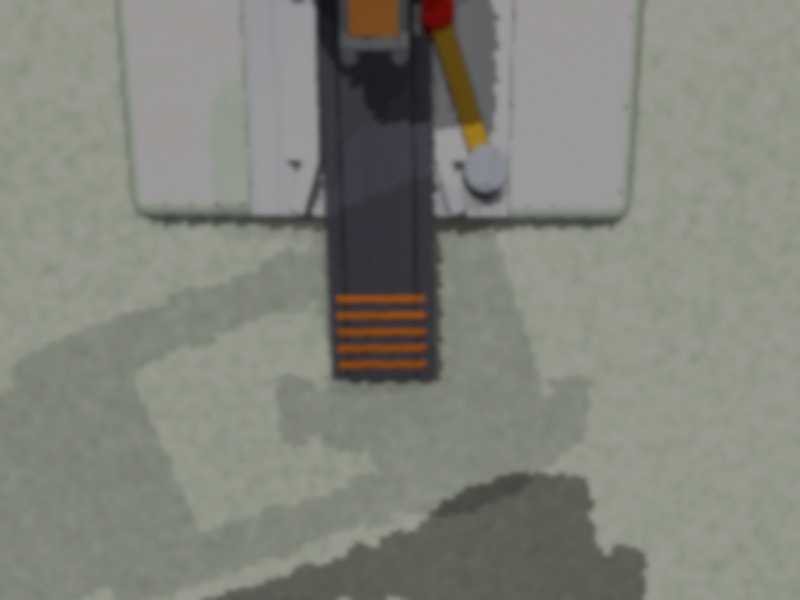

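The carrier is home. Its tail sticks out about 61 mm, at crop (375,385). It lies in line at 1.395 rad against 1.385, and the red roller sits in the notch at crop (10,437) with the arm back at its rest slope. The lid hasn't moved from where I laid it, so I'm handing in.

```bash
python3 -c "
from h import *
print(sign_off(), sensors.get_state()['time_s'])"
```

```text
the job is handed in; nothing more can be done
the job is handed in; nothing more can be done
```

The job is handed in, at about 30 s of the 69 s allowed. No verdict was reported, so what follows rests on my own checks.

**What I did:**
- **Lid:** I lifted the steel lid by its knob and set it down under force control on the clear bench at about (0.47, −0.345).
- **Carrier:** I took it from the nest 30 mm behind its middle, laid its nose in the flared mouth and slid it in to about 102 mm. I then regripped at the tail and pushed until the force limit stopped the arm, let go and backed off.

**Last checks:**
- **Push home:** the push force dropped at about 118 mm as the roller snapped in, then met a hard stop at about 119.6 mm of 120 mm.
- **Carrier position:** the picture after release shows about 61 mm sticking out (60 mm nominal) and the carrier within 0.01 rad of the channel. The roller sits in the notch with its arm at the rest angle.
- **Lid:** the top camera has it where it was laid, and the hand was touching nothing.

**Checks that were weak or disagreed:**
- **Nose:** it was hidden under the collar, and the detector's low-confidence answer for it (0.3) was clearly wrong. The nose position is inferred from the tail and the force signals, good to about 2 mm.
- **Downward force:** while sliding in, the carrier pressed on the channel floor with up to about 13 N. This went away once I let go.
- **Jar, dish and tweezers:** they were never approached, but I did not measure them again at the end.

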